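# Load a flange plate on the drill jig's two dowels and clamp it

### The arm

A 6-joint arm with a two-finger parallel gripper is mounted at the origin on a cart in front of the work surface, level with it; the furniture and walls round the work are solid. World frame = base frame: x ahead of the robot, y to its left, z up, the work surface at z = 0. Lengths are in mm, angles in rad, forces in N, time in s.
With the tool pointing down it reaches from about 325 to 775 mm from the base axis. Payload 5.5 kg.
Tool frame: the origin (TCP) lies midway between the tips of the shut fingers; the grasp point (between the pads) lies 19 mm behind it; x points along the fingers, z is the direction in which the jaws open and shut, and the axes are right-handed (so a half turn about x gives the same grasp; the last joint's range is limited). The gripper opens to 88 mm and grips with 3 to 60 N. Pads are 20 mm wide; open, the fingers measure 115 mm over their backs; the gripper's body (75 mm by 178 mm) begins 61 mm behind the grasp point.
Start: joints at [-1.228, 0.091, 1.231, -0, 1.82, -0.057], TCP at [233.541, -552.698, 222.631] pointing down, gripper open.
Joint ranges: [-2.87, 2.87], [-0.86, 2.18], [0.17, 2.46], [-1.51, 4.65], [0.06, 2.69], [-2.65, 2.65]. Speed limits (rad/s): [2.57, 2.57, 3.01, 3.14, 3.14, 3.14].

### API

Orientations are given as a unit quaternion [x, y, z, w].
In Python, from rig import sensors, eyes, hand_in gives the robot as it stands.
- The arm moves only by the tool servo_tool, never from a script. Its argument "moves" is text: rows parted by semicolons, each of 7 numbers parted by spaces: the turn, a rotation vector about the world's x, y, z in degrees, then the shift along the world's x, y, z in m, then the closure, from -1 (fully open) to 1 (shut). A call has 1 to 10 rows; each row is the pose to reach, as a shift and turn from the pose measured when the call began; what a row does not reach only later rows make up. A row lasts 1/12 s, in which the tool goes at most 41.7 mm and 7.16 degrees, less where a joint would pass 70% of its speed; a pose out of reach is approached as far as the arm can. A call with a gripper value outside its range is refused whole. The fingers move at their own pace and stop on an object; the grip force is fixed at half the most. Time passes only in rows, so rows that repeat a pose let the fingers close. It gives the time, the measured TCP pose, the force and the opening at its end, in the units of the state.
- sensors.observe(): the state, without advancing time (a new reading comes with each control period).
- eyes.camera(name): name is "side" or "top" or "wrist"; returns the picture (384x512x3 uint8, red, green, blue); there is no depth.
- eyes.camera_params(name): a dict with "camera_matrix" (3x3 intrinsics, pixels), "R" (3x3) and "t" (3): a world point X has camera coordinates R X + t; the wrist camera has in their place "T_tool_cam" (4x4, takes a point from camera to tool coordinates, whose origin is the TCP and whose axes are the tool frame's). Camera axes: x right, y down, z forward; pixel columns grow to the right and rows downward; lengths in mm; the calibration is good to about 2 mm. A picture is of the moment at which its call begins: read the wrist's pose just before it. camera_params takes no time and is no camera call.
- hand_in(): hands the job in, once; it reports no verdict.
The state is a dict: "clock": time; "joint_positions": joint angles; "qd": joint speeds; "joint_efforts": joint torques, N m; "eef_pos": TCP position; "ee_rot": TCP orientation; "force": force on the tool from outside, world axes, zero at the start; "moment": the same for the moment, N m; "finger_gap": opening from 0.0 (shut) to 1.0 (fully open).
Only numpy, scipy, OpenCV 4.12 (cv2) and the standard library are available. Lean on these libraries where they do the work, as an engineer would, in place of code of your own. Each camera call takes 0.05 s, during which the arm holds its last target. There are 200 camera calls.

### The job

Get the loose grey metal flange plate ready for drilling: lower it, without dropping it, onto the drill jig so that both of its end holes go over the two locating dowels and it lies fully home on the steel rest blocks. Only when it is flat down all the way, swing the red handle of the toggle clamp over and down until the clamp locks with its rubber nose pressing on the plate, then let go. Leave the other things on the bench where they are.

Things in the scene. Friction and masses are not known exactly. Their poses are not given: they have to be found in the camera images.
- plate: workpiece: loose flat bare grey metal flange plate, 56 (its x) x 164 (its y) x 12 mm (z), about 0.3 kg, flat on the bench at the start. Origin: centre of its underside. Two round 13.6 mm dowel holes go through it on its long axis at y = -50 and +50 mm; a 28 mm bore is in the middle. Same either way round. Can be gripped over its 56 mm width at the middle
- jig: drill jig, fixed to the bench. Origin: on the bench surface under the middle of the nest; y runs from the nest towards the clamp, z up. Blue painted base 100 (x) x 290 (y from -93 to +197) x 12 mm high, on it two dark steel rest blocks 44 (x) x 42 (y) x 16 mm centred at y = -58 and +58, tops 28 mm above the bench. Between the blocks there is room for fingers beside the plate
- nest (a point): the seat: midway between the two dowels at the height of the rest blocks' tops (28 mm above the bench). A plate fully home has its underside's centre here, its length along the jig's y, its top 40 mm above the bench
- dowel_far (a point): top of the 12 mm steel dowel at y = -50 mm (x = 0) of the jig, the one away from the clamp, 48 mm above the bench. It stands 20 mm above the rest block; the top 7 mm taper to a 3 mm tip
- dowel_near (a point): top of the like dowel at y = +50 mm, on the clamp's side
- clamp_grip (a point): point on the axis of the clamp's red handle, 20 mm from its very end; grip round, 17 mm thick, 81 mm long. In the jig's frame it moves at x = 0, (y, z) in mm, lean from upright to +y: open (178,150) 13 deg; (193,151) 21; (214,143) 36; (230,125) 52; (235,111) 61; locked shut (242,69) 84. Push it from its -y, then upper side: a few N, snaps past dead centre
- clamp_arm (a joint): angle of the toggle clamp's arm, rad: 0 open, 1.46 shut, level over the plate's end; moved by the red handle. Arm pivot at y = 126, z = 44 mm of the jig; open, the arm stands upright at y 118 to 150, up to 120 mm above the bench, spindle to -y. Shut on a seated plate, the sprung nose is pressed in 3 mm and bears with about 11 N at y = 68; a plate not fully down makes it stiff too soon
- clamp_nose: the clamp's black rubber nose, 15 mm across, 9 mm long, at the end of the arm's spindle; origin at the centre of its free face
- tape_measure: bystander: yellow tape measure, 35 x 70 x 66 mm, origin under its centre
- screw_tin: bystander: open round tin of screws, 68 mm across, 49 mm high, origin under its centre
- spring_clamp: bystander: black spring clamp lying flat, 55 x 90 x 17 mm, origin under its centre

How it is judged (in metres and radians):
On the way:
1. the plate is fully home over both dowels, flat on the rest blocks, while the clamp is still open (horizontal distance between plate and nest below 0.004 m and z of plate in the frame of nest below 0.002 m and angle between the y axis of plate and the y axis of jig, either way round below 0.04 rad and angle between the z axis of plate and the z axis of jig, either way round below 0.025 rad and value of joint clamp_arm below 0.3 rad), for 0.3 s.
At the end, for the whole second after the job is handed in: plate within 4 mm of the nest's centre, under 2 mm above the rest blocks, flat within 0.025 rad, along the jig within 0.04 rad either way round, at rest; clamp arm over 1.40 rad, grip point under 78 mm above the bench, rubber nose pressing on the plate with over 4 N (horizontal distance between plate and nest below 0.004 m and z of plate in the frame of nest below 0.002 m and angle between the y axis of plate and the y axis of jig, either way round below 0.04 rad and angle between the z axis of plate and the z axis of jig, either way round below 0.025 rad and value of joint clamp_arm above 1.4 rad and z of clamp_grip in the frame of jig below 0.078 m and contact force between clamp_nose and plate above 4 N and linear speed of plate below 0.01 m/s); the robot touches nothing.
It fails at once if the clamp is brought down on a plate that is not fully home (contact force between clamp_nose and plate above 2 N and z of plate in the frame of nest above 0.003 m).
It fails at once if the plate is dropped (moves faster than 0.4 m/s while no finger holds it) (contact force between the fingers and plate below 0.2 N and linear speed of plate above 0.4 m/s).
It fails at once if another thing on the bench is shifted by more than 30 mm (distance of any of tape_measure, screw_tin, spring_clamp from where it was at the start of the episode above 0.03 m).
It also fails if it takes over 58 s, if anything falls off the work surface, if the arm or the gripper's body presses on something with over 40 N, if the wrist force passes 120 N, or if a joint passes its speed limit or range.

## Working session

There is one attempt and no reset: what is moved stays moved. The work goes in short steps, Python scripts to look and compute and a tool call to move; the robot and the scene stay as the last step left them, time stands still between calls to the robot, and variables do not carry over. Pictures are saved under pics/ and viewed, about 8 in all and at most 12, crops included, and the job is handed in when it is done.

Besides the shell and the picture viewer there is one more tool, called after "Request:" as name(argument=value, ...) on one line, values as JSON. servo_tool: Moves the arm, as the interface text tells. Its arguments: {"type":"object","properties":{"moves":{"type":"string"}},"required":["moves"]}

```bash
mkdir -p pics; ls
python3 - <<'E'
from rig import sensors, eyes
import cv2,numpy as np
print(sensors.observe())
ims=[]
for n in ("top","side"):
    im=eyes.camera(n); cv2.imwrite(f"pics/{n}0.png",im[:,:,::-1]); print(n,eyes.camera_params(n))
print(eyes.camera_params("wrist"))
E
```

```text
pics
{'clock': 0.0, 'joint_positions': array([-1.22769322e+00,  9.18361494e-02,  1.23186044e+00, -2.81181285e-05,
        1.81979316e+00, -5.66798873e-02]), 'qd': array([ 0.00026828, -0.00082239, -0.00093325, -0.00047891,  0.00018102,
        0.0005258 ]), 'joint_efforts': array([ 2.10248186e-05, -4.46449935e+01, -4.06441426e+01,  6.97180163e-02,
        2.93817697e-02, -1.49311340e-04]), 'eef_pos': array([ 233.43353616, -552.41201211,  221.53484588]), 'ee_rot': array([ 0.39115844,  0.58986682, -0.39037042,  0.58878106]), 'force': array([ 0.12227642, -0.27952244, -0.17838906]), 'moment': array([ 0.01922345, -0.01152015, -0.03085107]), 'finger_gap': 1.0037888227112708}
top {'camera_matrix': array([[379.86858737,   0.        , 255.22883637],
       [  0.        , 379.86858737, 188.90639656],
       [  0.        ,   0.        ,   1.        ]]), 'R': array([[ 0.02046136, -0.99971158, -0.01257336],
       [-0.99608829, -0.0193027 , -0.08622949],
       [ 0.08596192,  0.01428854, -0.99619596]]), 't': array([-293.74446047,  500.01560814,  983.62754508])}
side {'camera_matrix': array([[353.6
[... 177 characters left out ...]
33,  0.02179473],
       [-0.04677505,  0.48999874, -0.8704673 ],
       [ 0.03855975, -0.8698859 , -0.49174349]]), 't': array([474.11745861, 265.98679788, 815.7468781 ])}
{'camera_matrix': array([[311.80789793,   0.        , 253.53214427],
       [  0.        , 311.80789793, 189.71511024],
       [  0.        ,   0.        ,   1.        ]]), 'T_tool_cam': array([[-1.25323159e-03, -2.64246113e-01,  9.64454468e-01,
        -1.61500441e+02],
       [ 3.74806034e-04, -9.64455282e-01, -2.64245849e-01,
         7.17854645e+01],
       [ 9.99999144e-01,  3.03221086e-05,  1.30772687e-03,
        -5.26639650e-01],
       [ 0.00000000e+00,  0.00000000e+00,  0.00000000e+00,
         1.00000000e+00]])}
```

View pics/top0.png

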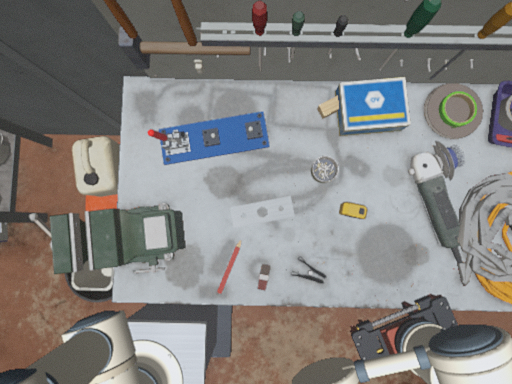

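View pics/side0.png

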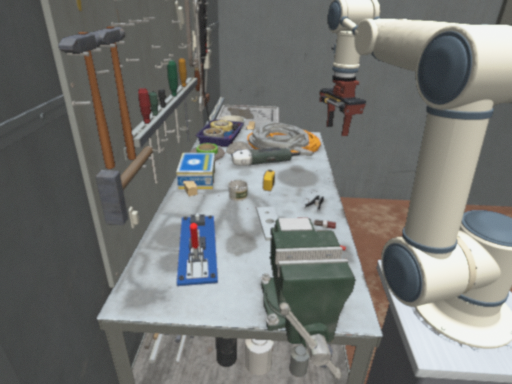

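The top view shows the blue jig from (162,150) to (268,130), clamp at its left end (handle at 155,133). The plate is light grey at about (263,209). The tin is at (325,170), the tape at (353,210) and the spring clamp at (310,270).

```bash
cat > h.py <<'E'
import numpy as np,cv2
from rig import sensors,eyes
from scipy.spatial.transform import Rotation as Ro
def cam(n,st=None):
    p=eyes.camera_params(n);K=p["camera_matrix"]
    if n=="wrist":
        T=np.eye(4);T[:3,:3]=Ro.from_quat(st["ee_rot"]).as_matrix();T[:3,3]=st["eef_pos"]
        W=T@p["T_tool_cam"]; R=W[:3,:3].T; return K,R,-R@W[:3,3]
    return K,p["R"],p["t"]
def ray(c,uv,z):
    K,R,t=c; o=-R.T@t; uv=np.atleast_2d(np.array(uv,float))
    d=(R.T@np.linalg.inv(K)@np.c_[uv,np.ones(len(uv))].T).T
    return o+d*((z-o[2])/d[:,2])[:,None]
def proj(c,X):
    K,R,t=c;q=(K@(R@np.atleast_2d(X).T+t[:,None])).T;return q[:,:2]/q[:,2:]
E
python3 - <<'E'
from h import *
im=cv2.imread("pics/top0.png");c=cam("top")
hsv=cv2.cvtColor(im,cv2.COLOR_BGR2HSV)
def big(m,roi):
    z=np.zeros_like(m);x0,y0,x1,y1=roi;z[y0:y1,x0:x1]=m[y0:y1,x0:x1]
    z=cv2.morphologyEx(z,cv2.MORPH_CLOSE,np.ones((9,9)))
    cs,_=cv2.findContours(z,0,2);return max(cs,key=cv2.contourArea)
b=big(cv2.inRange(hsv,(100,120,60),(125,255,255)),(140,90,290,180))
print(im[200:220:3,[215,240,280,300]].tolist())
p=big(cv2.inRange(hsv,(0,0,196),(180,30,255)),(220,185,305,230))
for n,k,z in (("jig",b,12),("plate",p,12)):
    r=cv2.boxPoints(cv2.minAreaRect(k));X=ray(c,r,z);X=X[:,:2]
    print(n,r.round(1).tolist(),X.round(1).tolist(),"ctr",X.mean(0).round(1),"sizes",[round(float(np.linalg.norm(X[i]-X[i-1])),1) for i in (0,1)],[round(float(np.degrees(np.arctan2(*(X[i]-X[i-1])[::-1]))),1) for i in (0,1)])
s=cv2.resize(im[100:235,140:310],None,fx=4.5,fy=4.4,interpolation=2);cv2.imwrite("pics/c0.png",s)
E
```

```text
[[[191, 185, 180], [153, 150, 147], [195, 191, 186], [166, 165, 160]], [[192, 186, 181], [166, 161, 159], [197, 192, 187], [177, 174, 170]], [[190, 185, 180], [197, 192, 188], [171, 168, 163], [169, 166, 162]], [[196, 190, 184], [198, 193, 188], [159, 158, 156], [160, 156, 152]], [[193, 189, 183], [197, 193, 189], [194, 190, 185], [163, 161, 155]], [[195, 190, 185], [195, 190, 185], [193, 187, 183], [178, 175, 171]], [[196, 190, 186], [198, 192, 188], [193, 187, 183], [188, 183, 178]]]
jig [[158.0, 129.0], [262.79998779296875, 111.0999984741211], [268.79998779296875, 146.3000030517578], [164.0, 164.10000610351562]] [[664.1, -17.2], [718.3, -299.7], [622.1, -317.6], [568.4, -37.4]] ctr [ 643.3 -168. ] sizes [97.8, 287.6] [12.0, -79.1]
plate [[227.39999389648438, 207.3000030517578], [289.70001220703125, 196.6999969482422], [294.20001220703125, 222.6999969482422], [231.8000030517578, 233.3000030517578]] [[456.0, -210.7], [487.4, -375.6], [419.0, -388.1], [387.8, -224.1]] ctr [ 437.6 -299.6] sizes [69.6, 167.9] [11.2, -79.2]
```

View pics/c0.png

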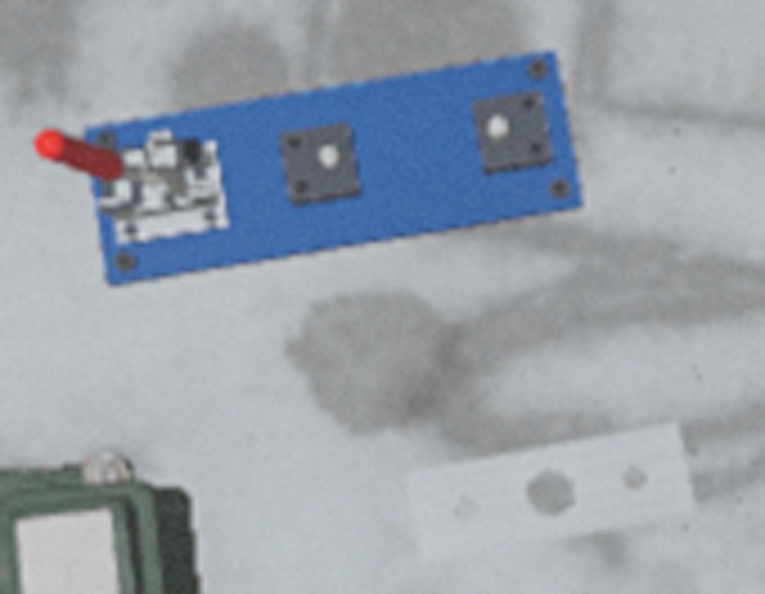

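The crop shows dowel tips at full-frame (212.9,135.2) and (250.4,128.4), and the plate bore at (262.4,211.8). I'll turn these into positions.

Run:
```python
from h import *
c=cam("top"); f=lambda L:np.array(L,float)/[4.5,4.4]+[140,100]
P=ray(c,f([[407,478],[680,424],[694,508],[423,560],[551,492],[635,478],[462,506]]),12)[:,:2]
print(P.round(1), P[:4].mean(0), np.linalg.norm(P[6]-P[5]))
d=P[6]-P[5]; e=P[0]+P[3]-P[1]-P[2]; print([np.degrees(np.arctan2(-v[0],v[1])) for v in (d,e)])
D=ray(c,f([[328,155],[497,125]]),48)[:,:2];d=D[0]-D[1];print(D,D.mean(0),np.linalg.norm(d),np.degrees(np.arctan2(-d[0],d[1])))
B=np.array([643.3,-168]);a=np.radians(10.9);print("nest from base",B-52*np.array([-np.sin(a),np.cos(a)]))
```

```text
[[ 452.7 -219. ]
 [ 488.4 -379.2]
 [ 438.  -388.1]
 [ 403.7 -229.6]
 [ 445.9 -304. ]
 [ 455.3 -353.2]
 [ 436.5 -251.8]] [ 445.69642151 -303.98529248] 103.16600224130647
[np.float64(10.538445843751928), np.float64(12.407468166417535)]
[[ 641.37260212 -171.0964012 ]
 [ 661.12010981 -268.44411748]] [ 651.24635596 -219.77025934] 99.3304682660279 11.467154450310327
nest from base [ 653.13296304 -219.06185306]
```

Request:
servo_tool(moves="0 0 15 0.04 0.05 0 -1;0 0 30 0.08 0.1 0 -1;0 0 45 0.12 0.15 0 -1;0 0 60 0.16 0.2 0 -1;0 0 70 0.2 0.24 0 -1;0 0 78.4 0.2126 0.2484 -0.06 -1;0 0 78.4 0.2126 0.2484 -0.06 -1;0 0 78.4 0.2126 0.2484 -0.06 -1;0 0 78.4 0.2126 0.2484 -0.06 -1;0 0 78.4 0.2126 0.2484 -0.06 -1")

```text
clock: 0.93
eef_pos: [446.9, -300.8, 158.5]
ee_rot: [-0.03, 0.708, 0.033, 0.705]
force: [0.3, -0.6, 0.2]
finger_gap: 0.999
```

Request:
servo_tool(moves="0 0 7 0 0 0 -1;0 0 7 0 0 0 -1;0 0 7 0 0 0 -1;0 0 7 0 0 0 -1")

```text
clock: 1.27
eef_pos: [446.7, -301.0, 158.5]
ee_rot: [-0.072, 0.705, 0.075, 0.701]
force: [0.4, -0.3, 0.3]
finger_gap: 0.996
```

```bash
cat > look.py <<'E'
from h import *
import sys,pickle
s=sensors.observe();im=eyes.camera("wrist");cv2.imwrite(f"pics/{sys.argv[1]}.png",im[:,:,::-1])
pickle.dump(s,open(f"pics/{sys.argv[1]}.pkl","wb"))
R=Ro.from_quat(s["ee_rot"]).as_matrix();print(s["clock"],s["eef_pos"].round(1),"jaw yaw",np.degrees(np.arctan2(R[1,2],R[0,2])).round(2),"x",R[:,0].round(3),s["force"].round(1),s["finger_gap"])
E
python3 look.py w1
```

```text
1.2667 [ 446.7 -301.   158.5] jaw yaw 11.91 x [-0.006  0.003 -1.   ] [ 0.4 -0.3  0.3] 0.9964304686139738
```

View pics/w1.png

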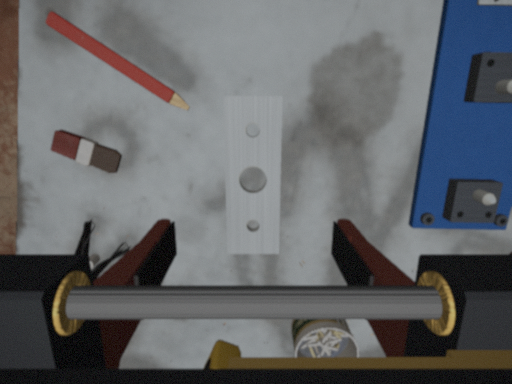

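Plate sits square between the fingers: holes at about (252,130) and (253,226), bore at (253,179). Dowel tips at (505,87) and (490,198).

Run:
```python
from h import *
import pickle
s=pickle.load(open("pics/w1.pkl","rb"));c=cam("wrist",s)
im=cv2.imread("pics/w1.png");g=cv2.GaussianBlur(cv2.cvtColor(im,6),(3,3),0)
roi=g[105:240,236:270]
m=cv2.threshold(roi,0,255,cv2.THRESH_BINARY_INV+cv2.THRESH_OTSU)[1]
n,l,st,ce=cv2.connectedComponentsWithStats(m)
k=[i for i in range(1,n) if st[i,4]>40];uv=ce[k]+[236,105];print(st[k].tolist(),uv.round(1).tolist())
X=ray(c,uv,12)[:,:2];print(X.round(1))
d=X[0]-X[-1];print(np.linalg.norm(d),np.degrees(np.arctan2(-d[0],d[1])),X[[0,-1]].mean(0))
X=ray(c,[[228,97],[281,97],[280,253],[229,253]],12)[:,:2];print(X.mean(0),np.linalg.norm(X[1]-X[0]),np.linalg.norm(X[2]-X[1]))
```

```text
[[3, 62, 28, 27, 575], [10, 116, 14, 11, 123]] [[252.4, 179.9], [252.3, 226.1]]
[[ 444.8 -302.7]
 [ 455.1 -351.9]]
50.218325225849135 11.813524169379136 [ 449.91520616 -327.28991517]
[ 446.94955861 -302.58144125] 50.23666935410483 162.09717860778284
```

Request:
servo_tool(moves="0 0 0 -0.001 -0.0015 -0.04 -1;0 0 0 -0.001 -0.0015 -0.08 -1;0 0 0 -0.001 -0.0015 -0.11 -1;0 0 0 -0.001 -0.0015 -0.13 -1;0 0 0 -0.001 -0.0015 -0.145 -1;0 0 0 -0.001 -0.0015 -0.1545 -1;0 0 0 -0.001 -0.0015 -0.1545 -1;0 0 0 -0.001 -0.0015 -0.1545 -1;0 0 0 -0.001 -0.0015 -0.1545 -1")

```text
clock: 2.07
eef_pos: [446.4, -303.3, 5.7]
ee_rot: [-0.073, 0.705, 0.074, 0.702]
force: [-0.4, 0.5, 1.3]
finger_gap: 0.997
```

Request:
servo_tool(moves="0 0 0 0 0 0 1;0 0 0 0 0 0 1;0 0 0 0 0 0 1;0 0 0 0 0 0 1;0 0 0 0 0 0 1;0 0 0 0 0 0 1;0 0 0 0 0 0 1;0 0 0 0 0 0 1;0 0 0 0 0 0 1;0 0 0 0 0 0 1")

```text
clock: 2.9
eef_pos: [446.2, -303.4, 5.9]
ee_rot: [-0.073, 0.705, 0.074, 0.702]
force: [-1.9, -0.2, 4.0]
finger_gap: 0.638
```

Request:
servo_tool(moves="0 0 0 0 0 0 0.1;0 0 0 0 0 0 -0.4;0 0 0 0 0 0 -0.4;0 0 0 0 0 -0.003 -0.4;0 0 0 0 0 -0.003 -0.4;0 0 0 0 0 -0.003 -0.4;0 0 0 0 0 -0.003 -0.4")

```text
clock: 3.48
eef_pos: [446.2, -303.3, 2.7]
ee_rot: [-0.073, 0.705, 0.074, 0.702]
force: [-0.3, 0.2, 0.4]
finger_gap: 0.7
```

Request:
servo_tool(moves="0 0 0 0 0 0 1;0 0 0 0 0 0 1;0 0 0 0 0 0 1;0 0 0 0 0 0 1;0 0 0 0 0 0 1;0 0 0 0 0 0 1;0 0 0 0 0 0 1;0 0 0 0 0 0 1")

```text
clock: 4.15
eef_pos: [446.2, -303.3, 2.6]
ee_rot: [-0.073, 0.705, 0.074, 0.702]
force: [0.4, -0.9, -1.3]
finger_gap: 0.632
```

Request:
servo_tool(moves="0 0 0 0 0 0.01 1;0 0 0 0 0 0.03 1;0 0 0 0 0 0.06 1;0 0 0 0 0 0.09 1;0 0 0 0 0 0.12 1;0 0 0 0 0 0.12 1;0 0 0 0 0 0.12 1;0 0 0 0 0 0.12 1")

```text
clock: 4.82
eef_pos: [445.6, -302.9, 121.2]
ee_rot: [-0.072, 0.705, 0.074, 0.701]
force: [0.2, 0.4, -4.3]
finger_gap: 0.635
```

Request:
servo_tool(moves="0 0 0 0.02 0.01 0 1;0 0 0 0.05 0.027 0 1;0 0 0 0.08 0.043 0 1;0 0 0 0.11 0.06 0 1;0 0 0 0.1275 0.068 0 1;0 0 0 0.1275 0.068 0 1;0 0 0 0.1275 0.068 0 1;0 0 0 0.1275 0.068 0 1;0 0 0 0.1275 0.068 0 1")

```text
clock: 5.57
eef_pos: [571.8, -235.4, 119.9]
ee_rot: [-0.071, 0.706, 0.074, 0.701]
force: [0.5, -0.4, -3.7]
finger_gap: 0.637
```

```bash
python3 look.py w2
```

```text
5.5667 [ 571.8 -235.4  119.9] jaw yaw 11.82 x [-0.008  0.003 -1.   ] [ 0.5 -0.4 -3.7] 0.6370566376712101
```

View pics/w2.png

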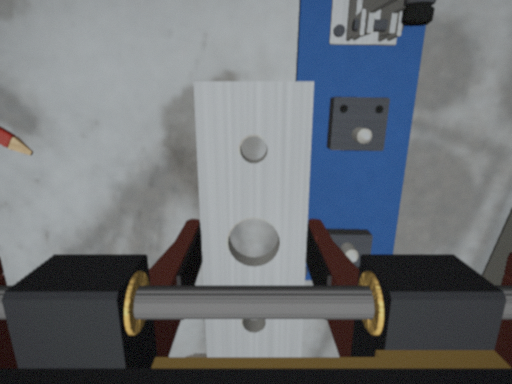

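The held plate is at centre: near hole (253,149), bore (254,241), far hole partly seen at (254,323). The dowel tips show at (364,135) and (351,256).

Run:
```python
from h import *
import pickle
s=pickle.load(open("pics/w2.pkl","rb"));c=cam("wrist",s)
im=cv2.imread("pics/w2.png");g=cv2.GaussianBlur(cv2.cvtColor(im,6),(3,3),0)
def blob(x0,y0,x1,y1,inv,a):
    r=g[y0:y1,x0:x1];m=cv2.threshold(r,0,255,(1 if inv else 0)+8)[1]
    n,l,st,ce=cv2.connectedComponentsWithStats(m);k=max(range(1,n),key=lambda i:st[i,4] if (st[i,:2]>0).all() else 0)
    print(st[k].tolist(),(ce[k]+[x0,y0]).round(1));return ce[k]+[x0,y0]
hn=blob(235,130,273,168,True,0);bo=blob(222,210,285,272,True,0)
dn=blob(348,118,382,149,False,0);df=blob(336,243,366,268,False,0)
P=ray(c,[hn,bo],129.3)[:,:2];d=P[0]-P[1];print("plate",P,np.linalg.norm(d),np.degrees(np.arctan2(-d[0],d[1])))
for z in (43,45,48):
    D=ray(c,[dn,df],z)[:,:2];d=D[0]-D[1];print(z,D.round(1),D.mean(0).round(1),np.linalg.norm(d).round(1),np.degrees(np.arctan2(-d[0],d[1])).round(2))
B=ray(c,[[331,97],[388,98],[384,152],[329,150]],28)[:,:2];print("block",B.mean(0),np.linalg.norm(B[1]-B[0]),np.linalg.norm(B[2]-B[1]))
```

```text
[5, 6, 28, 28, 517] [251.7 149.9]
[6, 14, 52, 42, 1116] [252.3 247.6]
[9, 10, 15, 15, 189] [363.8 135. ]
[6, 0, 17, 20, 217] [350.4 252.2]
plate [[ 560.08584065 -185.82686022]
 [ 571.0339747  -236.85244849]] 52.18689775240987 12.109871687723903
43 [[ 642.1 -169.2]
 [ 659.8 -264.6]] [ 650.9 -216.9] 97.0 10.5
45 [[ 641.4 -169.2]
 [ 658.9 -263.8]] [ 650.1 -216.5] 96.2 10.5
48 [[ 640.3 -169.1]
 [ 657.6 -262.5]] [ 649.  -215.8] 95.0 10.5
block [ 640.4718997  -162.74758804] 44.379021769591944 42.21219259128174
```

Run:
```python
from h import *
import pickle
s=pickle.load(open("pics/w2.pkl","rb"));c=cam("wrist",s)
im=cv2.imread("pics/w2.png")
P=ray(c,[[253.8,149.8],[254,241.5]],129.3)[:,:2];d=P[0]-P[1];print("plate",P,np.linalg.norm(d),np.degrees(np.arctan2(-d[0],d[1])))
B=ray(c,[[195,83],[313.5,81.5],[307,300],[203,300]],129.3)[:,:2];print("corners",B,np.linalg.norm(B[1]-B[0]),np.linalg.norm(B[3]-B[2]))
for a,b in((0,3),(1,2)):
    d=B[a]-B[b];print(np.degrees(np.arctan2(-d[0],d[1])))
E0=ray(c,[[299,60],[306,270],[425,30],[401,225]],12)[:,:2]
E1=ray(c,[[331,97],[329,150],[388,98],[384,152]],28)[:,:2]
for E in(E0,E1):
  for a,b in((0,1),(2,3)):
    d=E[a]-E[b];print("jig yaw",np.degrees(np.arctan2(-d[0],d[1])))
cv2.imwrite("pics/c2.png",cv2.resize(im[70:350,180:440],None,fx=2.14*1.1,fy=2.14,interpolation=2)[:, :800])
```

```text
plate [[ 561.10066519 -185.58259311]
 [ 571.21104726 -233.21503276]] 48.6936251665653 11.98365021233211
corners [[ 528.00999608 -160.82506274]
 [ 581.62174499 -148.93270915]
 [ 607.50605723 -261.77066162]
 [ 550.55504709 -273.99187495]] 54.91491323314054 58.24753737882454
11.266934083733265
12.919765517841174
jig yaw 16.065118027730808
jig yaw 12.314881133691054
jig yaw 13.302346166432697
jig yaw 13.863331391822017
```

View pics/c2.png

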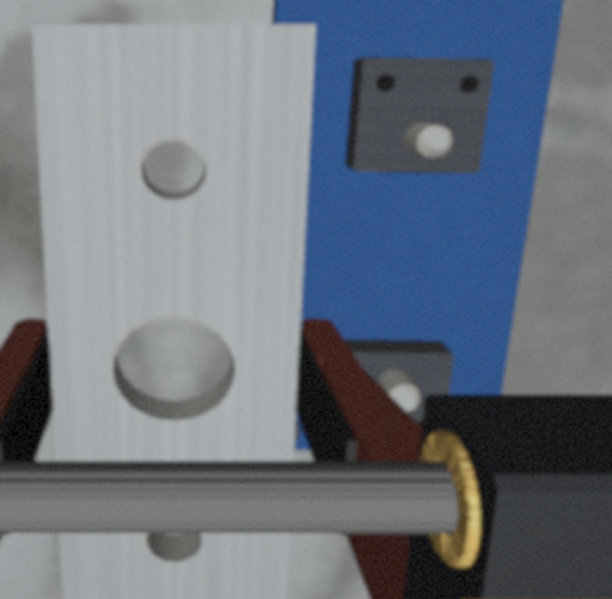

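Run:
```python
from h import *
import pickle
s=pickle.load(open("pics/w2.pkl","rb"));c=cam("wrist",s)
for z in (44,46,48):
    D=ray(c,[[364.8,135.3],[351.8,255.5]],z)[:,:2];d=D[0]-D[1];print(z,D.round(1),D.mean(0).round(1),np.linalg.norm(d).round(1),np.degrees(np.arctan2(-d[0],d[1])).round(2))
for z in (127,129.3):
    P=ray(c,[[253.9,149.2],[254.1,241.5],[254,322]],z)[:,:2];print(z,P.round(1))
```

```text
44 [[ 642.5 -169.2]
 [ 661.3 -266.8]] [ 651.9 -218. ] 99.4 10.92
46 [[ 641.8 -169.2]
 [ 660.5 -266. ]] [ 651.1 -217.6] 98.6 10.92
48 [[ 641.1 -169.2]
 [ 659.6 -265.1]] [ 650.3 -217.1] 97.7 10.92
127 [[ 561.1 -185.6]
 [ 571.5 -234.2]
 [ 581.8 -283.9]]
129.3 [[ 561.1 -185.3]
 [ 571.3 -233.2]
 [ 581.5 -282.1]]
```

Request:
servo_tool(moves="0 0 -0.7 0.02 0.004 0 1;0 0 -0.7 0.045 0.0095 0 1;0 0 -0.7 0.07 0.0145 0 1;0 0 -0.7 0.08 0.0165 -0.005 1;0 0 -0.7 0.08 0.0165 -0.03 1;0 0 -0.7 0.08 0.0165 -0.05 1;0 0 -0.7 0.08 0.0165 -0.059 1;0 0 -0.7 0.08 0.0165 -0.059 1;0 0 -0.7 0.08 0.0165 -0.059 1;0 0 -0.7 0.08 0.0165 -0.059 1")

```text
clock: 6.45
eef_pos: [652.4, -219.7, 63.5]
ee_rot: [-0.067, 0.705, 0.069, 0.702]
force: [-0.6, -0.9, -3.9]
finger_gap: 0.637
```

```bash
python3 look.py w3
python3 - <<'E'
from h import *
im=eyes.camera("side");cv2.imwrite("pics/s3.png",im[:,:,::-1])
w=cv2.imread("pics/w3.png");s=im[190:290,160:240,::-1]
cv2.imwrite("pics/m3.png",np.hstack([cv2.resize(w,(480,480)),cv2.resize(s,(320,480),interpolation=2)]))
E
```

```text
6.45 [ 652.4 -219.7   63.5] jaw yaw 11.07 x [-0.005  0.002 -1.   ] [-0.6 -0.9 -3.9] 0.6370030615590472
```

View pics/m3.png

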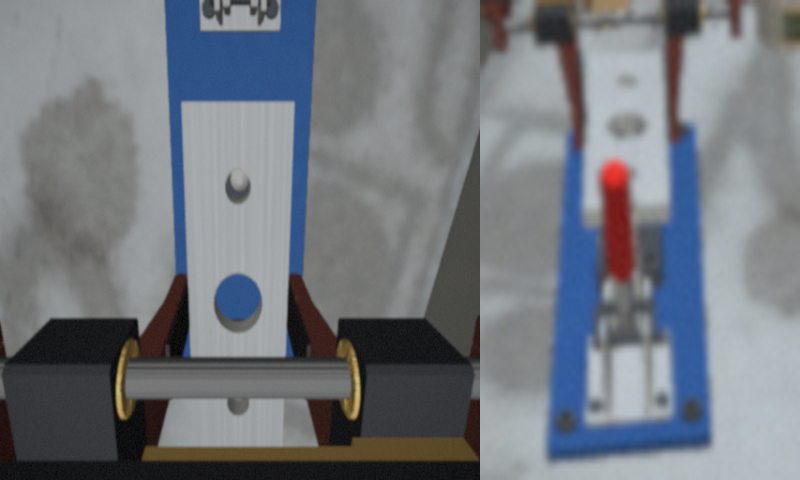

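The near dowel tip shows through the near hole, at about (254,142) with the hole at about (254,149). I'll cast rays for both.

Run:
```python
from h import *
import pickle
s=pickle.load(open("pics/w3.pkl","rb"));c=cam("wrist",s)
im=cv2.imread("pics/w3.png")[120:180,225:285]
g=cv2.cvtColor(im,6);print(g[8:46:2,15:44:2])
for z in(44,46,48): print("tip",z,ray(c,[[253.9,142.6]],z)[0].round(1))
print("hole",ray(c,[[254,148.4],[254,238]],72.9).round(1))
```

```text
[[166 165 167 167 166 169 167 162 168 170 170 167 167 164 167]
 [166 167 168 166 166 168 167 164 167 170 168 166 167 164 167]
 [166 165 167 167 164 168 165 165 168 171 169 165 166 165 168]
 [165 166 167 166 162 164 161 159 163 169 170 166 165 164 167]
 [166 165 164 159 159 162 164 164 162 162 168 165 166 167 166]
 [165 163 149 139 164 168 165 168 168 163 160 163 164 165 167]
 [165 150 109 125 164 167 168 166 167 163 152 148 159 162 166]
 [159 122  78 138 159 166 167 169 166 162 151 143 138 159 167]
 [149  88  75 130 154 162 165 168 167 161 143 132 121 136 167]
 [128  76  74 109 148 153 158 164 163 153 135 126 103 109 161]
 [118  73  75  89 132 143 144 144 141 132 127 115  85 100 159]
 [120  73  73  70  87 127 132 126 121 119 109  84  72 101 159]
 [128  72  72  77  71  81  94  97  97  91  81  72  79 115 164]
 [149  83  74  75  70  75  75  72  73  72  72  74  91 132 165]
 [164 114  78  74  76  74  77  76  74  76  81  86 109 153 167]
 [165 150 102  82  80  80  76  75  81  87  95 107 141 163 166]
 [164 165 149 109  89  88  92  92  93 103 116 144 161 165 166]
 [165 165 163 159 138 119 113 115 119 136 158 166 163 164 165]
 [166 164 165 166 165 162 160 158 163 168 167 166 162 165 168]]
tip 44 [ 642.3 -169.6   44. ]
tip 46 [ 642.2 -169.4   46. ]
tip 48 [ 642.2 -169.2   48. ]
hole [[ 642.3 -169.1   72.9]
 [ 651.4 -215.6   72.9]]
```

The hole and dowel line up within about 0.5 mm, so I'll lower it gently.

Request:
servo_tool(moves="0 0 0 0 0 -0.006 1;0 0 0 0 0 -0.012 1;0 0 0 0 0 -0.016 1;0 0 0 0 0 -0.02 1;0 0 0 0 0 -0.023 1;0 0 0 0 0 -0.023 1")

```text
clock: 7.05
eef_pos: [652.5, -219.4, 39.6]
ee_rot: [-0.067, 0.705, 0.069, 0.702]
force: [0.3, -0.5, -4.1]
finger_gap: 0.632
```

Request:
servo_tool(moves="0 0 0 0 0 -0.002 1;0 0 0 0 0 -0.004 1;0 0 0 0 0 -0.006 1;0 0 0 0 0 -0.007 1;0 0 0 0 0 -0.007 1;0 0 0 0 0 -0.007 1")

```text
clock: 7.55
eef_pos: [652.5, -219.5, 32.6]
ee_rot: [-0.067, 0.705, 0.069, 0.702]
force: [1.0, -0.2, -4.2]
finger_gap: 0.636
```

Request:
servo_tool(moves="0 0 0 0 0 -0.001 1;0 0 0 0 0 -0.002 1;0 0 0 0 0 -0.003 1;0 0 0 0 0 -0.003 1;0 0 0 0 0 -0.003 1")

```text
clock: 7.97
eef_pos: [652.5, -219.5, 30.7]
ee_rot: [-0.067, 0.705, 0.069, 0.702]
force: [-3.0, 0.5, 2.8]
finger_gap: 0.636
```

Contact at TCP z 30.7, where home was predicted. I'll release and rise.

Request:
servo_tool(moves="0 0 0 0 0 0 0;0 0 0 0 0 0 -0.5;0 0 0 0 0 0 -1;0 0 0 0 0 0 -1;0 0 0 0 0 0 -1;0 0 0 0 0 0 -1")

```text
clock: 8.47
eef_pos: [652.7, -219.5, 30.7]
ee_rot: [-0.067, 0.705, 0.069, 0.702]
force: [0.3, 1.5, -0.8]
finger_gap: 0.97
```

Request:
servo_tool(moves="0 0 0 0 0 0.02 -1;0 0 0 0 0 0.05 -1;0 0 0 0 0 0.085 -1;0 0 0 0 0 0.12 -1;0 0 0 0 0 0.15 -1;0 0 0 0 0 0.15 -1;0 0 0 0 0 0.15 -1")

```text
clock: 9.05
eef_pos: [653.8, -220.0, 184.2]
ee_rot: [-0.068, 0.703, 0.068, 0.704]
force: [-0.3, -0.4, -0.6]
finger_gap: 0.997
```

```bash
python3 look.py w4
python3 - <<'E'
from h import *
im=eyes.camera("side");cv2.imwrite("pics/s4.png",im[:,:,::-1])
w=cv2.imread("pics/w4.png");s=im[190:290,160:240,::-1]
cv2.imwrite("pics/m4.png",np.hstack([cv2.resize(w,(480,480)),cv2.resize(s,(320,480),interpolation=2)]))
E
```

```text
9.05 [ 653.8 -220.   184.2] jaw yaw 11.09 x [ 0.001 -0.    -1.   ] [-0.3 -0.4 -0.6] 0.996868150818982
```

View pics/m4.png

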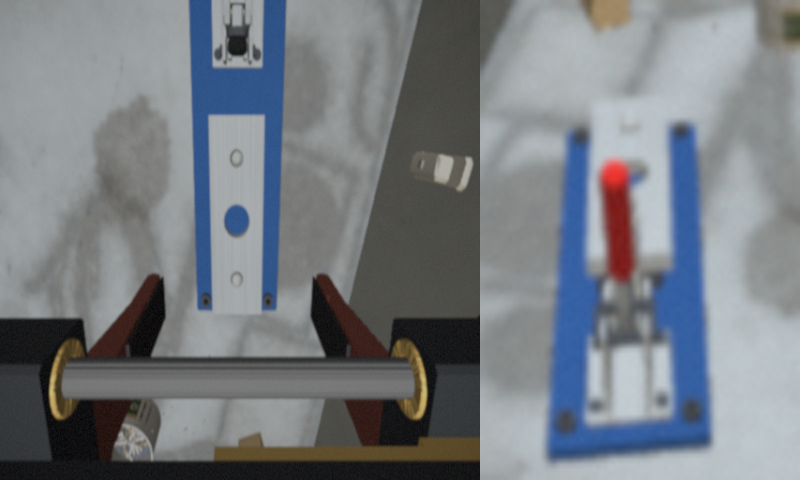

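The plate is seated: both dowels show in their holes, wrist view about (236,158) and (236,280), and the plate lies between the blocks' sides. Next I'll shut the fingers and go beside the handle's -y side.

Request:
servo_tool(moves="0 0 0 0 0 0.015 1;0 0 0 -0.004 0.02 0.015 1;0 0 0 -0.011 0.055 0.015 1;0 0 0 -0.018 0.09 0.015 1;0 0 0 -0.025 0.125 0.015 1;0 0 0 -0.0316 0.1534 0.015 1;0 0 0 -0.0316 0.1534 0.015 1;0 0 0 -0.0316 0.1534 0.015 1;0 0 0 -0.0316 0.1534 0.015 1;0 0 0 -0.0316 0.1534 0.015 1")

```text
clock: 9.98
eef_pos: [620.6, -67.1, 193.0]
ee_rot: [-0.067, 0.706, 0.069, 0.701]
force: [-0.2, -0.1, -0.0]
finger_gap: 0.283
```

Request:
servo_tool(moves="0 0 0 0 0 0 1;0 0 0 0 0 0 1;0 0 0 0 0 0 1;0 0 0 0 0 0 1")

```text
clock: 10.32
eef_pos: [620.6, -67.7, 192.8]
ee_rot: [-0.066, 0.707, 0.069, 0.701]
force: [-0.8, 1.0, 0.5]
finger_gap: 0.007
```

```bash
python3 look.py w5
python3 - <<'E'
from h import *
im=eyes.camera("side");cv2.imwrite("pics/s5.png",im[:,:,::-1])
w=cv2.imread("pics/w5.png");s=im[150:290,150:255,::-1]
cv2.imwrite("pics/m5.png",np.hstack([cv2.resize(w,(420,480)),cv2.resize(s,(360,480),interpolation=2)]))
E
```

```text
10.3167 [620.6 -67.7 192.8] jaw yaw 10.97 x [-0.008  0.003 -1.   ] [-0.8  1.   0.5] 0.0070639182495605074
```

View pics/m5.png

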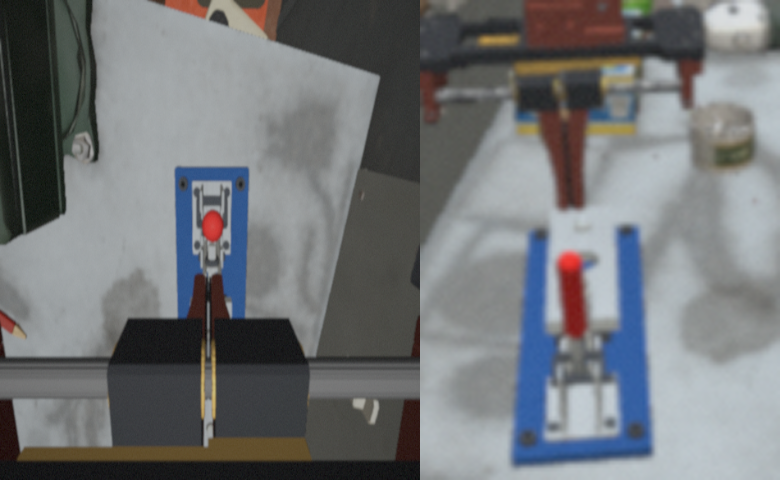

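The red handle end is at about (258,179) in the wrist view, straight ahead of the shut fingers. I'll check its position.

Run:
```python
from h import *
import pickle
s=pickle.load(open("pics/w5.pkl","rb"));c=cam("wrist",s)
im=cv2.imread("pics/w5.png");m=cv2.inRange(im,(0,0,150),(90,90,255));m[:,:240]=0;m[:,280:]=0
n,l,st,ce=cv2.connectedComponentsWithStats(m);k=1+np.argmax(st[1:,4]);print(st[k],ce[k])
a=np.radians(11.1);N=np.array([652,-218.7]);X=ray(c,[ce[k]],168)[0];d=X[:2]-N;t=s["eef_pos"][:2]-N
J=lambda d:(d@[np.cos(a),np.sin(a)],d@[-np.sin(a),np.cos(a)])
print(X,J(d),"tcp",J(t))
for q in [(159.7,152),(175,154),(197,148),(215,132),(221,118),(231,77.5),(233,72)]:
    w=N+q[0]*np.array([-np.sin(a),np.cos(a)]);print(q,((np.r_[w,q[1]]-s["eef_pos"])/1000).round(4))
```

```text
[247 169  24  25 460] [258.52391304 180.5673913 ]
[617.87586831 -40.50498756 168.        ] (np.float64(0.8206941327916921), np.float64(181.43110340803358)) tcp (np.float64(-1.7034321937609636), np.float64(154.20259257501647))
(159.7, 152) [ 0.0006  0.0057 -0.0408]
(175, 154) [-0.0023  0.0207 -0.0388]
(197, 148) [-0.0066  0.0423 -0.0448]
(215, 132) [-0.01    0.06   -0.0608]
(221, 118) [-0.0112  0.0659 -0.0748]
(231, 77.5) [-0.0131  0.0757 -0.1153]
(233, 72) [-0.0135  0.0777 -0.1208]
```

Request:
servo_tool(moves="0 0 0 0.001 0 -0.02 1;0 0 0 0.0015 0 -0.041 1;0 0 0 0.001 0.003 -0.041 1;0 0 0 0 0.0095 -0.041 1;0 0 0 -0.001 0.016 -0.04 1;0 0 0 -0.002 0.0217 -0.04 1;0 0 0 -0.003 0.027 -0.041 1;0 0 0 -0.004 0.032 -0.042 1;0 0 0 -0.004 0.032 -0.042 1")

```text
clock: 11.17
eef_pos: [616.8, -33.7, 152.0]
ee_rot: [-0.067, 0.706, 0.07, 0.702]
force: [0.1, -0.1, 1.2]
finger_gap: 0.004
```

Request:
servo_tool(moves="0 0 0 -0.0015 0.0045 -0.002 1;0 0 0 -0.0027 0.009 -0.004 1;0 0 0 -0.004 0.0155 -0.008 1;0 0 0 -0.005 0.021 -0.014 1;0 0 0 -0.0062 0.026 -0.02 1;0 0 0 -0.0068 0.029 -0.027 1;0 0 0 -0.0074 0.0319 -0.034 1;0 0 0 -0.0074 0.0319 -0.034 1")

```text
clock: 11.83
eef_pos: [608.1, -1.0, 115.1]
ee_rot: [-0.067, 0.707, 0.07, 0.7]
force: [-0.1, -0.7, 0.7]
finger_gap: 0.007
```

```bash
python3 look.py w6
python3 - <<'E'
from h import *
im=eyes.camera("side");cv2.imwrite("pics/s6.png",im[:,:,::-1])
w=cv2.imread("pics/w6.png");s=im[150:290,150:255,::-1]
cv2.imwrite("pics/m6.png",np.hstack([cv2.resize(w,(420,480)),cv2.resize(s,(360,480),interpolation=2)]))
E
```

```text
11.8333 [608.1  -1.  115.1] jaw yaw 11.13 x [-0.01   0.004 -1.   ] [-0.1 -0.7  0.7] 0.006545183213433922
```

View pics/m6.png

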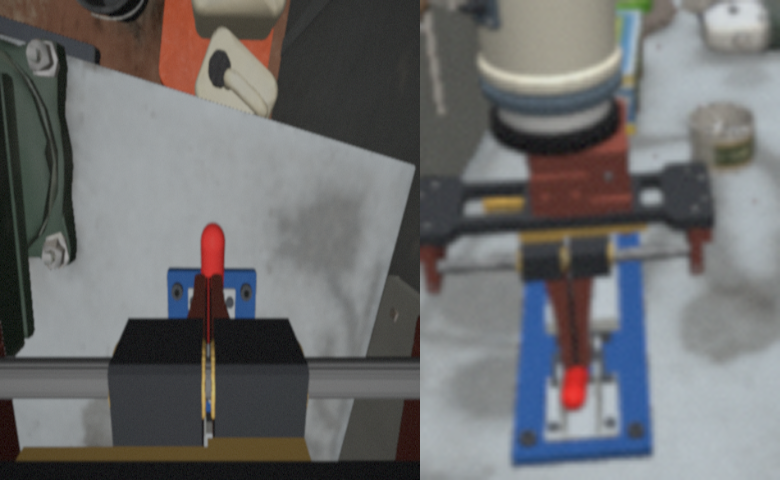

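The handle is now well over, leaning away ahead of the fingertips. I'll press it down to lock.

Request:
servo_tool(moves="0 0 0 0 0.003 -0.008 1;0 0 0 0 0.005 -0.016 1;0 0 0 0 0.007 -0.024 1;0 0 0 -0.0006 0.009 -0.031 1;0 0 0 -0.0006 0.0095 -0.037 1;0 0 0 -0.0006 0.0095 -0.04 1;0 0 0 -0.0006 0.0095 -0.04 1")

```text
clock: 12.52
eef_pos: [607.8, 8.1, 76.3]
ee_rot: [-0.067, 0.707, 0.07, 0.701]
force: [-1.2, 1.1, 2.6]
finger_gap: 0.002
```

Request:
servo_tool(moves="0 0 0 0 0 -0.001 1;0 0 0 0 0 -0.002 1;0 0 0 0 0 -0.003 1;0 0 0 0 0 -0.003 1")

```text
clock: 12.85
eef_pos: [608.0, 8.3, 74.7]
ee_rot: [-0.067, 0.707, 0.07, 0.701]
force: [-3.6, 0.6, 7.8]
finger_gap: 0.008
```

Request:
servo_tool(moves="0 0 0 0 0 0.02 1;0 0 0 0 0 0.05 1;0 0 0 0 0 0.09 1;0 0 0 0 -0.03 0.13 1;0 0 0 -0.05 -0.07 0.13 1;0 0 0 -0.09 -0.11 0.13 1;0 0 0 -0.12 -0.15 0.13 1;0 0 0 -0.15 -0.18 0.13 1;0 0 0 -0.18 -0.21 0.13 1;0 0 0 -0.18 -0.21 0.13 1")

```text
clock: 13.68
eef_pos: [432.4, -196.9, 204.6]
ee_rot: [-0.067, 0.706, 0.07, 0.701]
force: [1.0, -1.0, 0.3]
finger_gap: 0.004
```

```bash
python3 look.py w7
python3 - <<'E'
from h import *
S=eyes.camera("side")[:,:,::-1];T=eyes.camera("top")[:,:,::-1]
cv2.imwrite("pics/m7.png",np.hstack([cv2.resize(T[90:190,140:290],(480,480),interpolation=2),cv2.resize(S[190:290,160:240],(320,480),interpolation=2)]))
c=cam("side");a=np.radians(11.1);Y=np.array([-np.sin(a),np.cos(a)])
m=cv2.inRange(np.ascontiguousarray(S),(0,0,150),(90,90,255));m[:190]=0;m[290:]=0;m[:,:160]=0;m[:,240:]=0
ys,xs=np.nonzero(m);print("red side",xs.min(),xs.max(),ys.min(),ys.max())
for g in((242,69),(235,111)): print(proj(c,np.r_[np.array([652,-218.7])+Y*g[0],g[1]]))
E
```

```text
13.6833 [ 432.4 -196.9  204.6] jaw yaw 11.13 x [-0.008  0.003 -1.   ] [ 1.  -1.   0.3] 0.0038534722797617946
red side 192 198 260 282
[[195.59760354 276.49217961]]
[[194.47999847 259.80856314]]
```

View pics/m7.png

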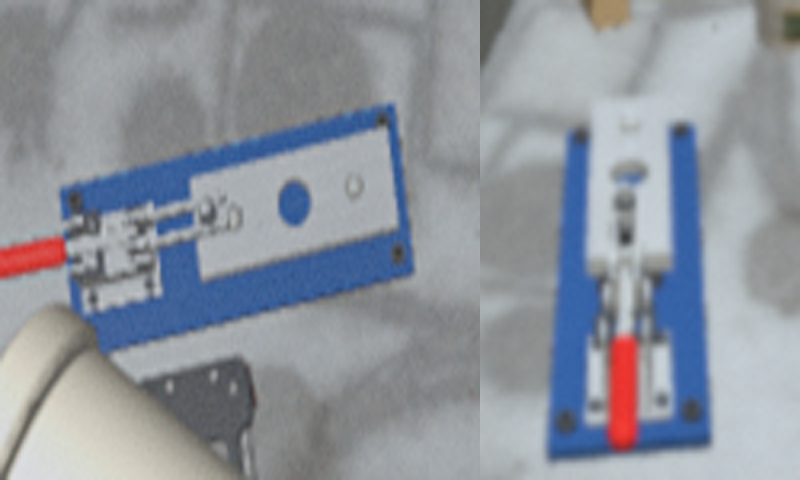

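The arm lies over the plate's end with its nose down. The handle is flat at side rows 260–282, and the locked grip point is predicted at row 276. The robot is clear, so I'm handing in.

```bash
python3 -c "
from rig import hand_in;print(hand_in())"
```

```text
the job is handed in; nothing more can be done
None
```

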